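Pull out the incubator tray and snap the cover onto its tube block

TASK

Pull the tray of the white bench incubator out to its stop. Then take the larger of the two grey covers from the bench, set it on the metal tube block in the tray and press it straight down until it snaps over the catches and sits fully home, and finish while still pressing it down: do not let go or back off at the end. The tray must stay fully out, and the smaller cover, the tube rack and the spray bottle must be left where they are.

Things in the scene. Friction and masses are not known exactly. Their poses are not given: they have to be found in the camera images.
- tray (a joint): How far the tray is pulled out of the incubator, m: 0 shut, 0.16 at its stop; it starts 0 to 30 mm out. It slides straight out of the front of the incubator with about 3 N of friction and stays where it is left.
- tray_handle (a point): Middle of the tray's handle: a level steel bar 10 mm thick, 100 mm long, 62 mm above the bench and 48 mm out from the tray's front panel (192 mm wide, 8 to 73 mm above the bench). It moves with the tray; grip or hook it from above. Frame: y along the bar, x into the incubator, so the tray is pulled towards -x.
- unit: The white bench incubator, fixed to the bench: 250 mm deep (x), 240 mm wide (y), 115 mm high. Origin at the bottom centre of its front face; x points into it, so the tray comes out along its -x.
- block: Aluminium tube block fixed on the tray, 84 mm (x, along the tray's travel) by 64 mm (y) by 45 mm high; its upper 10 mm slope in by 5 mm all round to lead the cover on. Origin: centre of the flat top of its rim, 58 mm above the bench, 134 mm along +x from the handle's middle. A sprung steel catch bar, 28 mm long, stands 4 mm out of each y side, 23 mm below the top.
- cover: Larger grey cover, loose, 0.12 kg: an upturned box 96 mm (x) by 81 mm (y), 37.5 mm high to the top of its 4 mm roof, with a handle bar on top. Origin: centre of its underside, z up. It goes over the block with x along the block's x, either way round; 2 mm play at each x end, 1.5 mm at the ridges inside its y walls. Fully home, its roof rests on the rim, origin 33.5 mm below the block's.
- cover_grip (a point): Centre of the larger cover's handle bar (60 mm along x, 16 mm thick in y, 24 mm high), 49.5 mm above its underside: grip across y from above. Set on unpressed, the cover rests on the catches, this point 28 mm above the block's origin; about 10 to 18 N presses it past them, then the force drops suddenly and it goes down to the rim (16 mm above the block's origin), where the force rises again.
- spare: The smaller grey cover, not to be used: 68 mm by 57 mm, 26 mm high with a 30 mm long, 24 mm high handle bar on top. Origin: centre of its underside. It lies on the other side of the incubator's tray from the larger cover; which side is which varies.
- tube_rack: White rack of capped sample tubes, 60 mm by 150 mm, 98 mm high, standing on the bench to the left; origin at the centre of its underside. Leave it alone.
- spray: White spray bottle, 72 mm across, 188 mm high, standing on the bench to the right; origin at the centre of its underside. Leave it alone.
Not all that is in view belongs to the job. Leave any blue look-alike of the cover alone.

How it is judged:
By the outcome, as a careful person would: the job done as asked, in the order asked, and still so for the second after the job is handed in, while the arm keeps its last pose, push and grip.
It also fails if it takes over 72 s, if anything falls off the work surface, if the arm or the gripper's body presses on something with over 40 N, if the wrist force passes 120 N, or if a joint passes its speed limit or range.

ROBOT

A 6-joint arm with a two-finger parallel gripper is mounted at the origin on the work surface. World frame = base frame: x ahead of the robot, y to its left, z up, the work surface at z = 0. Lengths are in mm, angles in rad, forces in N, time in s.
With the tool pointing down it reaches from about 350 to 975 mm from the base axis. Payload 7.1 kg.
Tool frame: the origin (TCP) lies at the centre of the arm's flange, where the gripper is bolted on; the fingertips stand 182 mm ahead of it and the grasp point (between the pads) lies 163 mm ahead of it; z points along the fingers, y is the line along which they close (so a half turn about z gives the same grasp; the last joint's range is limited). The gripper opens to 88 mm and grips with 3 to 60 N. Pads are 20 mm wide; open, the fingers measure 115 mm over their backs; the gripper's body (75 mm by 178 mm) begins 61 mm behind the grasp point.
Start: joints at [1.174, 0.423, 1.63, -0, 1.089, -0.019], TCP at [230.516, 580.921, 404.675] pointing down, gripper open.
Joint ranges: [-3, 3], [-0.9, 2.11], [0.09, 2.58], [-1.31, 4.45], [0.11, 2.69], [-2.54, 2.54]. Speed limits (rad/s): [2.39, 2.39, 3.01, 3.14, 3.14, 3.14].

INTERFACE

Orientations are given as a rotation vector (axis times angle).
In Python, from workcell import readout, get_image, ctrl gives the robot as it stands.
- The arm moves only by the tool step_arm, never from a script. Its argument "targets" is a list that holds one entry, the list of rows, each a list of 7 numbers: the shift along the world's x, y, z as a fraction of full scale, then the turn, a rotation vector about the world's x, y, z as a fraction of full scale, then the opening, from 0 (shut) to 1 (fully open). In form: [[[dx, dy, dz, wx, wy, wz, claw], ...]]. A call has exactly 5 rows; each row shifts and turns the commanded pose from where the row before left it; what a row does not reach is not made up. Full scale, the value 1, is 0.05 m for a shift and 4 degrees for a turn. A row lasts 1/8 s, in which the tool goes at most 62.5 mm and 10.7 degrees, less where a joint would pass 70% of its speed; a pose out of reach is approached as far as the arm can. A call with a number of a shift or a turn outside -1 to 1 is refused whole. A call with a gripper value outside its range is refused whole. The fingers move at their own pace and stop on an object; the grip force is fixed at half the most. Time passes only in rows, so rows that do not move let the fingers close, or fill a call up. It gives the time, the measured TCP pose, the force, the opening and the grip force at its end, in the units of the state.
- readout.get_obs(): the state, without advancing time (a new reading comes with each control period).
- get_image(name): name is "side" or "top" or "wrist"; returns a dict with "pixels" (480x640x3 uint8, red, green, blue), "intrinsics" (3x3 intrinsics, pixels), "extrinsics" (4x4, takes a point from world to camera coordinates). Camera axes: x right, y down, z forward; pixel columns grow to the right and rows downward; lengths in mm; the calibration is good to about 2 mm. A picture is of the moment at which its call begins. There is no depth.
- ctrl.close_job(): hands the job in; it is judged then, once.
The state is a dict: "t": time; "qpos": joint angles; "qvel": joint speeds; "joint_torque": joint torques, N m; "ee_pos": TCP position; "orientation": TCP orientation; "ft_force": force on the tool from outside, world axes, zero at the start; "moment": the same for the moment, N m; "width": finger opening in mm; "grasp_force": force on a finger pad.
Only numpy, scipy, OpenCV 4.12 (cv2) and the standard library are available. Lean on these libraries where they do the work, as an engineer would, in place of code of your own. Each camera call takes 0.05 s, during which the arm holds its last target. There are 200 camera calls.

## Working session

There is one attempt and no reset: what is moved stays moved. The work goes in short steps, Python scripts to look and compute and a tool call to move; the robot and the scene stay as the last step left them, time stands still between calls to the robot, and variables do not carry over. Pictures are saved under pics/ and viewed, at most 10 in all, crops included, and the job is handed in when it is done.

Besides the shell and the picture viewer there is one more tool, called after "Call:" by a JSON object that holds its "method" and its "body", one argument or row to a line. step_arm: Moves the arm, as the interface text tells. Shift numbers are shares of 0.05 m and turn numbers shares of 4 degrees, none past 1 either way. Its arguments: {"type":"object","properties":{"targets":{"type":"array"}},"required":["targets"]}

```bash
mkdir -p pics; cat > h.py <<'E'
import numpy as np, cv2
from workcell import readout, get_image, ctrl
def snap(n,f):
    d=get_image(n); cv2.imwrite('pics/'+f,d['pixels'][:,:,::-1]); np.savez('pics/'+f+'.npz',K=d['intrinsics'],E=d['extrinsics'],p=d['pixels']); return d
def load(f):
    z=np.load('pics/'+f+'.npz'); return z
def ray(z,u,v,h):
    K,E=z['K'],z['E']; R=E[:3,:3];t=E[:3,3]; c=-R.T@t
    d=R.T@np.linalg.inv(K)@np.array([u,v,1.]); return (c+d*(h-c[2])/d[2])
def proj(z,P):
    q=z['K']@(z['E'][:3,:3]@np.array(P,float)+z['E'][:3,3]); return q[:2]/q[2]
E
python3 - <<'E'
from h import *
a=snap('top','top0.png');b=snap('side','side0.png')
o=readout.get_obs();print(o)
for d in(a,b): E=d['extrinsics'];print(-E[:3,:3].T@E[:3,3],E[2,:3])
E
```

```text
{'t': 0.1, 'qpos': array([ 1.17401477e+00,  4.23778651e-01,  1.63061246e+00,  3.72155864e-05,
        1.08860770e+00, -1.89980070e-02]), 'qvel': array([-0.00147438, -0.00045647, -0.00282461,  0.00027945,  0.00161633,
        0.00059161]), 'joint_torque': array([-2.97051497e-05, -5.45618606e+01, -2.74325252e+01,  6.45147474e-02,
        1.89137401e-02, -3.69853524e-05]), 'ee_pos': array([230.41126536, 580.70535419, 403.97080725]), 'orientation': array([-5.89864390e-01, -3.08539037e+00,  2.15032875e-03]), 'ft_force': array([ 0.11297686, -0.03465439,  0.29375749]), 'moment': array([-0.0276693 ,  0.01509626,  0.00483077]), 'grasp_force': 0.0, 'width': 87.81250280318761}
[ 307.27480137   22.07704658 1460.18976358] [ 0.15496496 -0.00697261 -0.98789536]
[  409.12542134 -1279.8211012    897.74085598] [ 0.09018589  0.83871508 -0.53705076]
```

View pics/top0.png

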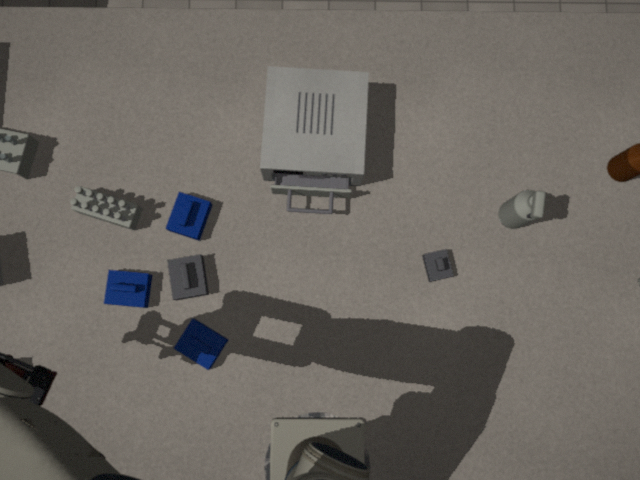

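View pics/side0.png

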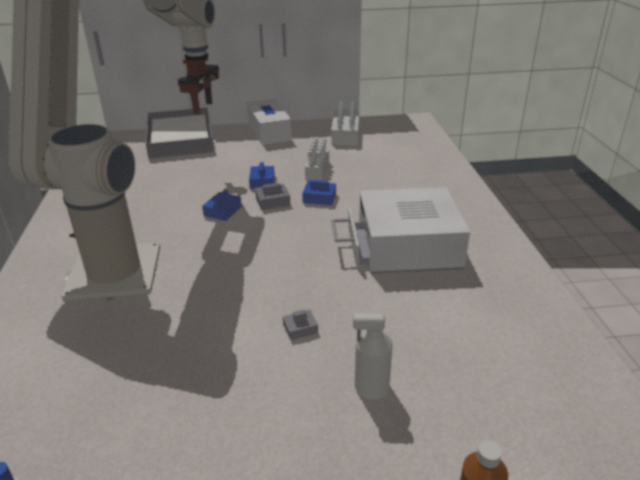

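The top view shows the incubator at (315,120) with its handle bar at (311,211). There are two grey candidates: the one at (188,277) is larger and the one at (440,265) is smaller. The blue look-alikes are at (189,215), (128,288) and (201,343). The larger grey at (188,277) fits "larger grey cover", and I'll confirm it in an enlarged crop.

```bash
python3 - <<'E'
from h import *
z=load('top0.png'); p=z['p'][:,:,::-1]
def crop(x,y,w,h,s): return cv2.resize(p[y:y+h,x:x+w],None,fx=s,fy=s,interpolation=cv2.INTER_CUBIC)
A=crop(250,160,133,60,6)
B=np.hstack([crop(155,245,66,40*66//66+20,6),crop(407,235,66,60,6)])
A=A[:,:792]; cv2.imwrite('pics/crop1.png',cv2.resize(np.vstack([A[:300],B[:300]]),(792,600)))
print('handle',ray(z,288,209,62),ray(z,333,211,62))
U=[ray(z,*q,115) for q in((267,67),(369,72),(366,177),(262,170))];print(np.round(U,1))
for n,(x0,y0,x1,y1),h in(('cover',(160,245,215,308),37.5),('spare',(415,240,465,290),26)):
    hsv=cv2.cvtColor(np.ascontiguousarray(p),cv2.COLOR_BGR2HSV)
    g=p[y0:y1,x0:x1].astype(int); print(n,[tuple(g[r,c]) for r,c in((30,28),(20,20),(5,3),(40,40))])
E
```

```text
handle [595.40313278  71.78058183  62.        ] [591.38699963 -35.11626157  62.        ]
[[ 927.7  124.   115. ]
 [ 917.5 -118.1  115. ]
 [ 661.1 -109.   115. ]
 [ 675.8  131.   115. ]]
cover [(np.int64(39), np.int64(36), np.int64(38)), (np.int64(76), np.int64(75), np.int64(75)), (np.int64(111), np.int64(121), np.int64(127)), (np.int64(77), np.int64(75), np.int64(77))]
spare [(np.int64(67), np.int64(64), np.int64(65)), (np.int64(58), np.int64(60), np.int64(61)), (np.int64(111), np.int64(119), np.int64(125)), (np.int64(114), np.int64(122), np.int64(128))]
```

View pics/crop1.png

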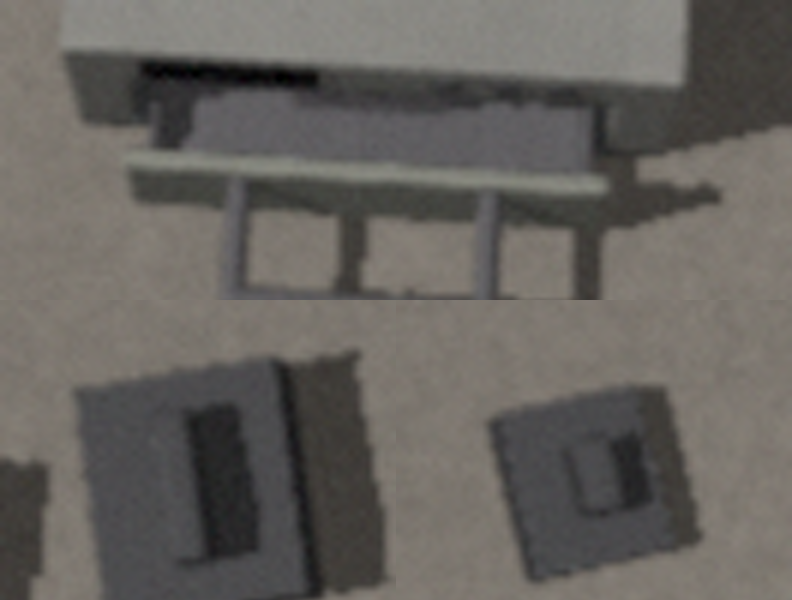

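The crop confirms it: the left cover at (188,277) has the bigger roof and the long handle bar, and the right one has a short bar, so it is the spare. The handle bar is at about (593, 19), with the unit yawed about -2.4°. I'll move above the handle now.

Call:
{"method": "step_arm", "body": {
  "targets": [
    [[0.36, -0.56, 0, 0, 0, -0.88, 0.5], [0.36, -0.56, 0, 0, 0, -0.88, 0.5], [0.36, -0.56, 0, 0, 0, -0.88, 0.5], [0.36, -0.56, 0, 0, 0, -0.88, 0.5], [0.36, -0.56, 0, 0, 0, -0.88, 0.5]]
  ]
}}

```text
t: 0.72
ee_pos: [320.9, 439.9, 404.4]
orientation: [-1.058, -2.958, 0.001]
ft_force: [1.4, 1.2, -0.3]
width: 44.5
grasp_force: 0.0
```

Call:
{"method": "step_arm", "body": {
  "targets": [
    [[0.36, -0.56, 0, 0, 0, -0.88, 0.5], [0.36, -0.56, 0, 0, 0, -0.88, 0.5], [0.36, -0.56, 0, 0, 0, -0.88, 0.5], [0.36, -0.56, 0, 0, 0, -0.88, 0.5], [0.36, -0.56, 0, 0, 0, -0.88, 0.5]]
  ]
}}

```text
t: 1.35
ee_pos: [410.9, 299.9, 404.4]
orientation: [-1.498, -2.761, 0.001]
ft_force: [0.2, -0.6, 0.4]
width: 43.7
grasp_force: 0.0
```

Call:
{"method": "step_arm", "body": {
  "targets": [
    [[0.36, -0.56, 0, 0, 0, -0.88, 0.5], [0.36, -0.56, 0, 0, 0, -0.88, 0.5], [0.36, -0.56, 0, 0, 0, -0.88, 0.5], [0.36, -0.56, 0, 0, 0, -0.88, 0.5], [0.36, -0.56, 0, 0, 0, -0.88, 0.5]]
  ]
}}

```text
t: 1.98
ee_pos: [500.9, 159.9, 404.4]
orientation: [-1.903, -2.499, 0.001]
ft_force: [1.0, 0.8, 0.0]
width: 43.2
grasp_force: 0.0
```

Call:
{"method": "step_arm", "body": {
  "targets": [
    [[0.36, -0.56, -0.2, 0, 0, -0.88, 0.5], [0.36, -0.56, -0.2, 0, 0, -0.88, 0.5], [0.36, -0.56, -0.2, 0, 0, -0.88, 0.5], [0.36, -0.56, -0.2, 0, 0, -0.88, 0.5], [0, 0, 0, 0, 0, 0, 0.5]]
  ]
}}

```text
t: 2.6
ee_pos: [573.0, 47.4, 363.6]
orientation: [-2.195, -2.246, 0.002]
ft_force: [0.3, -0.1, 0.5]
width: 44.0
grasp_force: 0.0
```

```bash
python3 - <<'E'
from h import *
a=snap('wrist','w1.png')
E=a['extrinsics'];print(-E[:3,:3].T@E[:3,3],E[:3,:3].round(2))
from scipy.spatial.transform import Rotation as R
o=readout.get_obs();r=R.from_rotvec(o['orientation']).as_matrix();print(o['t'],o['ee_pos'],r.round(3),o['width'])
E
```

```text
[571.29442134 125.58746604 343.8084336 ] [[ 1.    0.02 -0.  ]
 [ 0.02 -0.96  0.28]
 [ 0.01 -0.28 -0.96]]
2.65 [572.44248836  48.34243438 363.96414804] [[-0.025  1.    -0.002]
 [ 1.     0.025  0.   ]
 [ 0.    -0.002 -1.   ]] 43.76264924522073
```

View pics/w1.png

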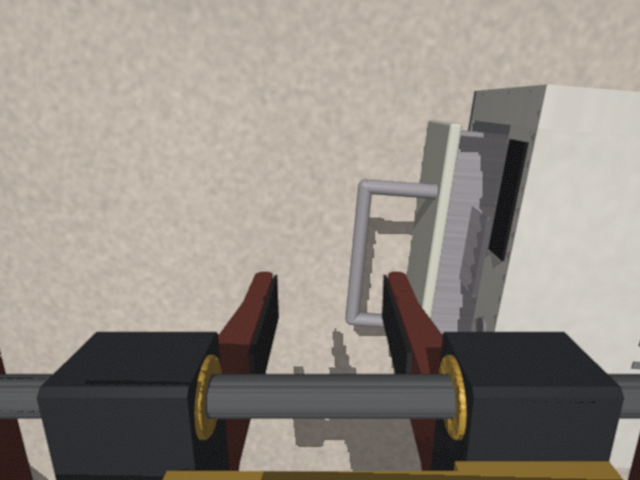

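The wrist view shows the handle bar running from (364,186) to (352,320), just to the right between the fingers, with the tray panel edge running from (456,125) to (430,335).

```bash
python3 - <<'E'
from h import *
z=load('w1.png')
a,b=ray(z,364,186,62),ray(z,352,320,62);print(a,b,(a+b)/2,np.linalg.norm(a-b),np.degrees(np.arctan2(b[0]-a[0],b[1]-a[1])))
c,d=ray(z,459,128,73),ray(z,433,333,73);print(c,d,np.degrees(np.arctan2(d[0]-c[0],d[1]-c[1])))
t=load('top0.png')
for n,q,h in (('cov',(188,277),37.5),('spare',(440,265),26)):print(n,ray(t,*q,h))
# cover roof contour in top image
p=t['p'][240:310,155:220]; hsv=cv2.cvtColor(p,cv2.COLOR_RGB2HSV)
m=((hsv[...,2]>55)&(hsv[...,2]<95)&(hsv[...,1]<25)).astype(np.uint8)
cs,_=cv2.findContours(m,cv2.RETR_EXTERNAL,2);k=max(cs,key=cv2.contourArea);k=(k+[155,240]).astype(np.float32)
w=np.array([ray(t,*q[0],37.5)[:2] for q in k],np.float32);print(cv2.minAreaRect(k),cv2.minAreaRect(w))
E
```

```text
[595.22810685  72.00981025  62.        ] [590.89148711 -29.63685209  62.        ] [593.05979698  21.18647908  62.        ] 101.73912834015388 -177.55703322388143
[652.17715109 112.29609052  73.        ] [649.2583907  -32.72142968  73.        ] -178.84696638230457
cov [434.21198685 307.58317761  37.5       ]
spare [ 468.28080507 -294.15913288   26.        ]
((187.30001831054688, 277.0999755859375), (42.14356231689453, 35.35533905029297), 81.8698959350586) ((434.2150573730469, 309.0263671875), (98.25489044189453, 83.6837158203125), 10.513801574707031)
```

Call:
{"method": "step_arm", "body": {
  "targets": [
    [[0.2, -0.28, -0.3, 0, 0, -0.5, 0.5], [0.21, -0.27, -0.5, 0, 0, -0.47, 0.5], [0, 0, -0.7, 0, 0, 0, 0.5], [0, 0, -0.7, 0, 0, 0, 0.5], [0, 0, -0.53, 0, 0, 0, 0.5]]
  ]
}}

```text
t: 3.28
ee_pos: [592.6, 21.6, 226.1]
orientation: [-2.267, -2.174, 0.002]
ft_force: [-0.7, -0.8, -0.2]
width: 43.9
grasp_force: 0.0
```

Call:
{"method": "step_arm", "body": {
  "targets": [
    [[0, 0, 0, 0, 0, 0, 0.0], [0, 0, 0, 0, 0, 0, 0], [0, 0, 0, 0, 0, 0, 0], [0, 0, 0, 0, 0, 0, 0], [0, 0, 0, 0, 0, 0, 0]]
  ]
}}

```text
t: 3.9
ee_pos: [593.3, 21.5, 229.3]
orientation: [2.267, 2.173, 0.002]
ft_force: [-1.3, 0.5, 6.9]
width: 9.2
grasp_force: 30.0
```

Call:
{"method": "step_arm", "body": {
  "targets": [
    [[-0.2, 0.008, 0, 0, 0, 0, 0], [-0.4, 0.017, 0, 0, 0, 0, 0], [-0.4, 0.017, 0, 0, 0, 0, 0], [-0.4, 0.017, 0, 0, 0, 0, 0], [-0.4, 0.017, 0, 0, 0, 0, 0]]
  ]
}}

```text
t: 4.53
ee_pos: [503.4, 26.0, 229.3]
orientation: [2.267, 2.172, 0.007]
ft_force: [5.2, 8.1, 3.5]
width: 8.9
grasp_force: 30.0
```

Call:
{"method": "step_arm", "body": {
  "targets": [
    [[-0.2, 0.008, 0, 0, 0, 0, 0], [-0.2, 0.009, 0, 0, 0, 0, 0], [-0.1, 0.004, 0, 0, 0, 0, 0], [-0.1, 0.004, 0, 0, 0, 0, 0], [0, 0, 0, 0, 0, 0, 0]]
  ]
}}

```text
t: 5.15
ee_pos: [473.2, 27.5, 229.2]
orientation: [2.268, 2.173, 0.005]
ft_force: [1.0, 10.3, 9.1]
width: 9.2
grasp_force: 30.0
```

Call:
{"method": "step_arm", "body": {
  "targets": [
    [[-0.1, 0.02, 0, 0, 0, 0, 0], [-0.1, 0.02, 0, 0, 0, 0, 0], [-0.05, 0.003, 0, 0, 0, 0, 0], [-0.05, 0.003, 0, 0, 0, 0, 0], [0, 0, 0, 0, 0, 0, 0]]
  ]
}}

```text
t: 5.78
ee_pos: [459.0, 28.7, 229.2]
orientation: [2.265, 2.172, 0.006]
ft_force: [3.0, -1.7, 7.0]
width: 9.5
grasp_force: 30.0
```

Call:
{"method": "step_arm", "body": {
  "targets": [
    [[-0.06, 0.003, 0, 0, 0, 0, 0], [-0.06, 0.003, 0, 0, 0, 0, 0], [-0.06, 0.003, 0, 0, 0, 0, 0], [0, 0, 0, 0, 0, 0, 0], [0, 0, 0, 0, 0, 0, 0]]
  ]
}}

```text
t: 6.4
ee_pos: [456.0, 28.8, 229.4]
orientation: [2.256, 2.164, 0.024]
ft_force: [29.8, -6.8, -27.4]
width: 9.1
grasp_force: 30.0
```

The tray is at its stop: the force rose to 30 N and the motion ceased at about 137 mm of pull. I'll ease off, open and rise.

Call:
{"method": "step_arm", "body": {
  "targets": [
    [[0.05, 0, 0, 0, 0, 0, 0], [0.03, 0, 0, 0, 0, 0, 0.5], [0, 0, 0, 0, 0, 0, 0.5], [0, 0, 0, 0, 0, 0, 0.5], [0, 0, 0, 0, 0, 0, 0.5]]
  ]
}}

```text
t: 7.02
ee_pos: [452.3, 29.3, 228.0]
orientation: [-2.267, -2.174, 0.002]
ft_force: [0.2, 0.3, -0.4]
width: 43.3
grasp_force: 0.0
```

Call:
{"method": "step_arm", "body": {
  "targets": [
    [[0, 0, 0.2, 0, 0, 0, 0.5], [0, 0, 0.6, 0, 0, 0, 0.5], [0, 0, 0.8, 0, 0, 0, 0.5], [0, 0, 0.8, 0, 0, 0, 0.5], [0, 0.2, 0.6, 0, 0, 0, 0.7]]
  ]
}}

```text
t: 7.65
ee_pos: [452.8, 39.1, 380.5]
orientation: [2.268, 2.173, 0.002]
ft_force: [0.4, 1.5, 0.1]
width: 50.9
grasp_force: 0.0
```

```bash
python3 - <<'E'
from h import *
from scipy.spatial.transform import Rotation as R
snap('top','top1.png');snap('wrist','w2.png')
o=readout.get_obs();r=R.from_rotvec(o['orientation']).as_matrix();print(o['t'],o['ee_pos'],r.round(3),o['width'],o['ft_force'])
E
```

```text
7.75 [453.70241155  39.70681651 381.6907677 ] [[ 0.041  0.999  0.006]
 [ 0.999 -0.041  0.001]
 [ 0.001  0.006 -1.   ]] 58.139871855045605 [-0.06605965 -0.1039631  -0.03522986]
```

View pics/w2.png

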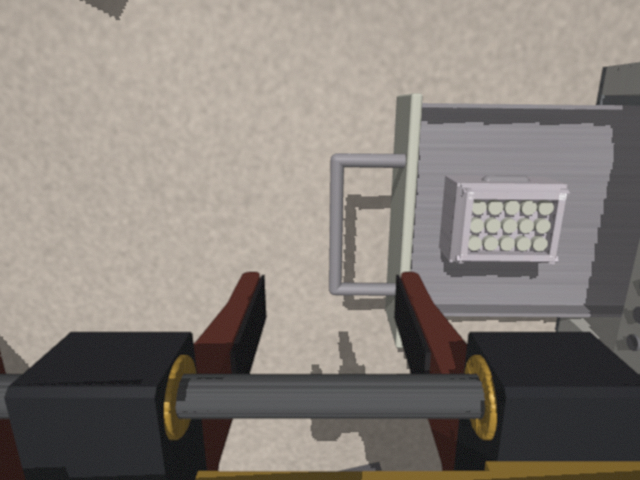

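The wrist view shows the tray fully out, with the handle bar from (337,157) to (335,290). The block's rim corners are at about (466,185), (567,185), (557,262) and (464,262).

```bash
python3 - <<'E'
from h import *
z=load('w2.png')
a,b=ray(z,337.5,157,62),ray(z,335,290,62);m=(a+b)/2;y=np.radians(-2.4)
print(a,b,m,np.degrees(np.arctan2(a[0]-b[0],a[1]-b[1])),'block pred',m[:2]+134*np.array([np.cos(y),np.sin(y)]))
q=[ray(z,*c,58) for c in((466,185),(567,185),(557,262),(464,262))];print(np.round(q,1),np.mean(q,0))
c,d=ray(z,415,97,73),ray(z,405,290,73);print(c,d)
t=load('top1.png'); p=t['p'][240:310,155:220]; hsv=cv2.cvtColor(p,cv2.COLOR_RGB2HSV)
mm=((hsv[...,2]>55)&(hsv[...,2]<95)&(hsv[...,1]<25)).astype(np.uint8)
cs,_=cv2.findContours(mm,cv2.RETR_EXTERNAL,2);k=max(cs,key=cv2.contourArea);k=(k+[155,240]).astype(np.float32)
w=np.array([ray(t,*q[0],37.5)[:2] for q in k],np.float32);print(cv2.minAreaRect(w))
E
```

```text
[463.33348389  81.2505291   62.        ] [457.45790507 -22.02110593  62.        ] [460.39569448  29.61471158  62.        ] 3.2562991207614957 block pred [594.27815371  24.00337398]
[[557.4  56.1  58. ]
 [632.1  52.8  58. ]
 [631.4  -8.1  58. ]
 [558.8  -4.7  58. ]] [594.94088399  24.0152146   58.        ]
[515.83167605 119.74123799  73.        ] [510.27818648 -19.35322431  73.        ]
((433.767578125, 309.8041687011719), (98.65380859375, 83.35507202148438), 9.273032188415527)
```

Call:
{"method": "step_arm", "body": {
  "targets": [
    [[0, 0.2, 0, 0, 0, 1, 0.7], [0, 0.2, 0, 0, 0, 1, 0.7], [0, 0.2, 0, 0, 0, 1, 0.7], [0, 0.2, 0, 0, 0, 1, 0.7], [0, 0.2, 0, 0, 0, 1, 0.7]]
  ]
}}

```text
t: 8.38
ee_pos: [452.5, 89.3, 377.4]
orientation: [-1.852, -2.536, 0.002]
ft_force: [0.0, 0.2, 0.3]
width: 61.6
grasp_force: 0.0
```

Call:
{"method": "step_arm", "body": {
  "targets": [
    [[-0.02, 0.22, 0, 0, 0, 1, 0.7], [-0.02, 0.22, 0, 0, 0, 1, 0.7], [-0.02, 0.22, 0, 0, 0, 1, 0.7], [-0.02, 0.22, 0, 0, 0, 1, 0.7], [-0.02, 0.22, 0, 0, 0, 1, 0.7]]
  ]
}}

```text
t: 9.0
ee_pos: [447.5, 144.3, 377.4]
orientation: [-1.383, -2.819, 0.002]
ft_force: [0.0, -1.1, 0.3]
width: 61.5
grasp_force: 0.0
```

Call:
{"method": "step_arm", "body": {
  "targets": [
    [[-0.02, 0.22, 0, 0, 0, 1, 0.7], [-0.02, 0.22, 0, 0, 0, 1, 0.7], [-0.02, 0.22, 0, 0, 0, 1, 0.7], [-0.02, 0.22, 0, 0, 0, 1, 0.7], [-0.02, 0.22, 0, 0, 0, 1, 0.7]]
  ]
}}

```text
t: 9.62
ee_pos: [442.5, 199.2, 377.3]
orientation: [-0.873, -3.017, 0.002]
ft_force: [0.3, -0.1, -0.3]
width: 61.9
grasp_force: 0.0
```

Call:
{"method": "step_arm", "body": {
  "targets": [
    [[-0.02, 0.22, 0, 0, 0, 1, 0.7], [-0.02, 0.22, 0, 0, 0, 1, 0.7], [-0.02, 0.22, 0, 0, 0, 1, 0.7], [-0.02, 0.22, 0, 0, 0, 1, 0.7], [-0.02, 0.22, 0, 0, 0, 1, 0.7]]
  ]
}}

```text
t: 10.25
ee_pos: [437.6, 254.2, 377.3]
orientation: [-0.335, -3.122, 0.002]
ft_force: [-0.3, 0.8, -0.3]
width: 61.5
grasp_force: 0.0
```

Call:
{"method": "step_arm", "body": {
  "targets": [
    [[-0.02, 0.22, -0.2, 0, 0, 1, 0.7], [-0.02, 0.22, -0.2, 0, 0, 1, 0.7], [-0.02, 0.22, -0.2, 0, 0, 1, 0.7], [0, 0.22, -0.2, 0, 0, 1, 0.7], [0, 0, 0, 0, 0, 1, 0.7]]
  ]
}}

```text
t: 10.88
ee_pos: [434.4, 298.3, 336.5]
orientation: [0.213, -3.132, 0.002]
ft_force: [-0.9, 0.2, -0.2]
width: 61.5
grasp_force: 0.0
```

```bash
python3 - <<'E'
from h import *
from scipy.spatial.transform import Rotation as R
snap('wrist','w3.png')
o=readout.get_obs();r=R.from_rotvec(o['orientation']).as_matrix();print(o['t'],o['ee_pos'],np.degrees(np.arctan2(r[1,1],r[0,1])),o['width'],o['qpos'][5])
E
```

```text
10.925 [434.45503013 298.08435274 336.82676307] 97.92044575794706 61.4078275075708 -1.1301604146107933
```

View pics/w3.png

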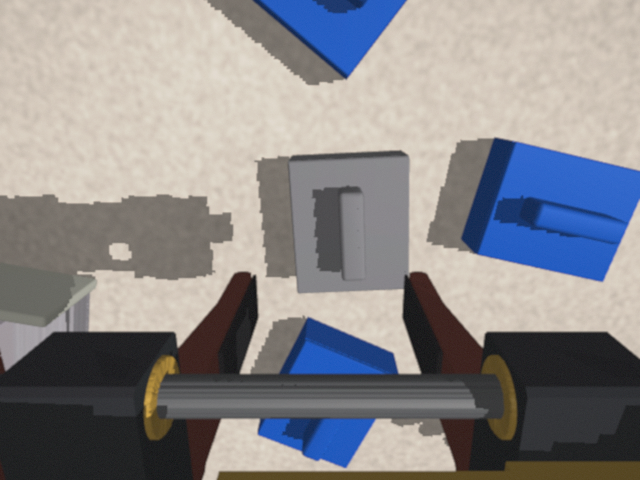

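The wrist view shows the grey cover roof with corners at (290,159), (408,154), (410,288) and (298,292). Its bar top runs from about (351,190) to (354,279), with blue look-alikes around it but clear of the fingers.

```bash
python3 - <<'E'
from h import *
z=load('w3.png')
q=np.array([ray(z,*c,37.5)[:2] for c in((290.5,160),(408.5,155),(410,288),(298.5,292))]);print(q.round(1),q.mean(0),cv2.minAreaRect(q.astype(np.float32)))
a,b=ray(z,352,192,61.5),ray(z,354,279,61.5);print(a,b,(a+b)/2,np.degrees(np.arctan2(b[1]-a[1],b[0]-a[0])))
p=z['p'];hsv=cv2.cvtColor(p,cv2.COLOR_RGB2HSV)
m=((hsv[...,1]<25)&(hsv[...,2]<165)&(hsv[...,2]>110)).astype(np.uint8);m[:140]=0;m[300:]=0;m[:,:270]=0;m[:,425:]=0
k=max(cv2.findContours(m,cv2.RETR_EXTERNAL,2)[0],key=cv2.contourArea)
print(cv2.boundingRect(k),cv2.minAreaRect(np.array([ray(z,*c[0],37.5)[:2] for c in k],np.float32)))
E
```

```text
[[395.8 266.3]
 [382.  343. ]
 [475.7 361.9]
 [489.7 282.4]] [435.78662229 313.36947901] ((435.6601867675781, 313.80523681640625), (95.52859497070312, 80.74467468261719), 10.022371292114258)
[406.86763834 307.89518224  61.5       ] [464.13733633 317.87593247  61.5       ] [435.50248733 312.88555735  61.5       ] 9.886006932364682
(289, 154, 120, 139) ((436.2193603515625, 311.7224426269531), (96.36886596679688, 80.9546127319336), 10.74072551727295)
```

Call:
{"method": "step_arm", "body": {
  "targets": [
    [[0.03, 0.15, 0, 0, 0, 0.52, 0.7], [0, 0.145, -0.5, 0, 0, 0, 0.7], [0, 0, -0.7, 0, 0, 0, 0.7], [0, 0, -0.6, 0, 0, 0, 0.7], [0, 0, -0.3, 0, 0, 0, 0.7]]
  ]
}}

```text
t: 11.55
ee_pos: [436.2, 312.9, 231.7]
orientation: [0.265, -3.129, 0.001]
ft_force: [-0.1, -1.7, 0.1]
width: 61.2
grasp_force: 0.0
```

Call:
{"method": "step_arm", "body": {
  "targets": [
    [[0, 0, -0.08, 0, 0, 0, 0.7], [0, 0, -0.04, 0, 0, 0, 0.7], [0, 0, 0, 0, 0, 0, 0.7], [0, 0, 0, 0, 0, 0, 0.7], [0, 0, 0, 0, 0, 0, 0.7]]
  ]
}}

```text
t: 12.18
ee_pos: [436.6, 313.0, 227.6]
orientation: [-0.265, 3.13, 0.001]
ft_force: [0.1, 0.2, 1.1]
width: 61.5
grasp_force: 0.0
```

Call:
{"method": "step_arm", "body": {
  "targets": [
    [[0, 0, -0.06, 0, 0, 0, 0.7], [0, 0, -0.04, 0, 0, 0, 0.7], [0, 0, 0, 0, 0, 0, 0.0], [0, 0, 0, 0, 0, 0, 0.0], [0, 0, 0, 0, 0, 0, 0.0]]
  ]
}}

```text
t: 12.8
ee_pos: [436.5, 313.0, 222.2]
orientation: [-0.265, 3.13, 0.0]
ft_force: [-0.5, 0.3, -0.4]
width: 34.5
grasp_force: 0.0
```

Call:
{"method": "step_arm", "body": {
  "targets": [
    [[0, 0, 0, 0, 0, 0, 0], [0, 0, 0, 0, 0, 0, 0], [0, 0, 0.1, 0, 0, 0, 0], [0, 0, 0.3, 0, 0, 0, 0], [0, 0, 0.3, 0, 0, 0, 0]]
  ]
}}

```text
t: 13.42
ee_pos: [436.6, 313.0, 258.4]
orientation: [-0.265, 3.13, 0.0]
ft_force: [0.7, 0.3, -1.8]
width: 15.8
grasp_force: 30.0
```

Call:
{"method": "step_arm", "body": {
  "targets": [
    [[0, 0, 0.6, 0, 0, 0, 0], [0, 0, 0.6, 0, 0, 0, 0], [0.3, -0.5, 0.1, 0, 0, -0.3, 0], [0.3, -0.55, 0, 0, 0, -0.3, 0], [0.3, -0.55, 0, 0, 0, -0.3, 0]]
  ]
}}

```text
t: 14.05
ee_pos: [481.9, 232.3, 323.7]
orientation: [-0.166, 3.135, 0.001]
ft_force: [-0.8, -0.4, -0.8]
width: 15.5
grasp_force: 30.0
```

Call:
{"method": "step_arm", "body": {
  "targets": [
    [[0.32, -0.6, 0, 0, 0, -0.3, 0], [0.32, -0.6, 0, 0, 0, -0.3, 0], [0.32, -0.6, 0, 0, 0, -0.3, 0], [0.32, -0.6, 0, 0, 0, -0.3, 0], [0.32, -0.6, 0, 0, 0, -0.3, 0]]
  ]
}}

```text
t: 14.68
ee_pos: [561.9, 81.9, 323.5]
orientation: [-0.001, 3.14, 0.0]
ft_force: [0.3, 0.9, -1.0]
width: 15.9
grasp_force: 30.0
```

Call:
{"method": "step_arm", "body": {
  "targets": [
    [[0.32, -0.6, 0, 0, 0, -0.3, 0], [0.32, -0.6, 0, 0, 0, -0.3, 0], [0.04, 0, 0, 0, 0, -0.1, 0], [0, 0, 0, 0, 0, 0, 0], [0, 0, 0, 0, 0, 0, 0]]
  ]
}}

```text
t: 15.3
ee_pos: [595.0, 23.9, 322.4]
orientation: [-0.073, -3.14, -0.0]
ft_force: [0.4, 0.6, -1.5]
width: 16.1
grasp_force: 30.0
```

```bash
python3 - <<'E'
from h import *
from scipy.spatial.transform import Rotation as R
o=readout.get_obs();r=R.from_rotvec(o['orientation']).as_matrix();print(o['t'],o['ee_pos'],np.degrees(np.arctan2(r[1,1],r[0,1])),o['width'],o['ft_force'])
a=snap('wrist','w4.png')['pixels'];b=snap('top','top2.png');c=snap('side','side2.png')['pixels']
u=[int(i) for i in proj(load('top2.png'),(560,24,60))];v=[int(i) for i in proj(load('side2.png'),(560,24,80))]
f=lambda p,q:cv2.resize(p[q[1]-50:q[1]+50,q[0]-66:q[0]+67],(400,300),interpolation=cv2.INTER_CUBIC)
print(u,v)
im=np.vstack([np.hstack([f(b['pixels'],u),f(c,v)]),np.hstack([cv2.resize(a,(400,300)),np.zeros((300,400,3),np.uint8)])])
cv2.imwrite('pics/m4.png',im[:,:,::-1])
E
```

```text
15.3 [594.98838236  23.85618691 322.42774092] 87.34073851218426 16.05996596553761 [ 0.40141568  0.58968867 -1.51201271]
[308, 223] [320, 225]
```

View pics/m4.png

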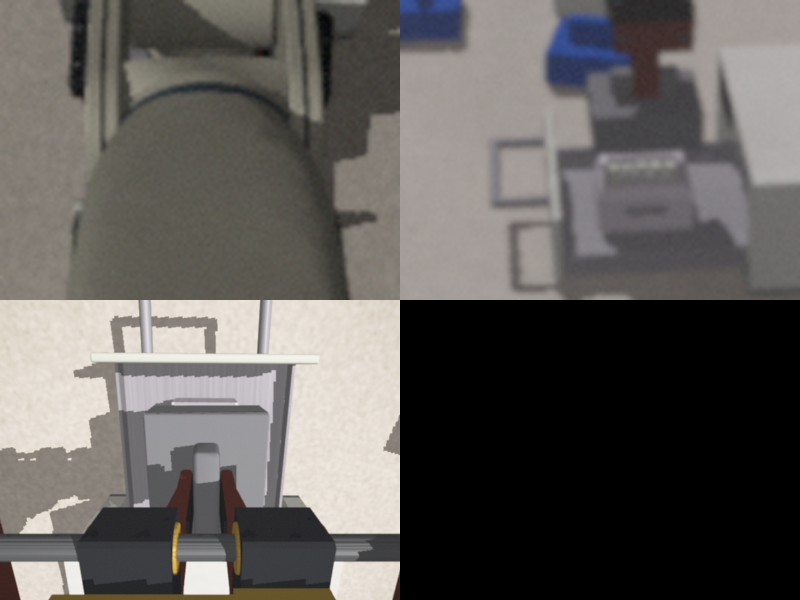

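The wrist view, lower left, shows the cover held level. Its -x roof edge runs from (235,181) to (429,178), and the block's rim edge peeks out just beyond it from (275,163) to (381,163). I'll measure the offset.

```bash
python3 - <<'E'
from h import *
z=load('w4.png');p=z['p']
cv2.imwrite('pics/c5.png',cv2.resize(p[135:245,210:450],(792,363),interpolation=cv2.INTER_CUBIC)[:,:,::-1])
E
```

```text
(no output)
```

View pics/c5.png

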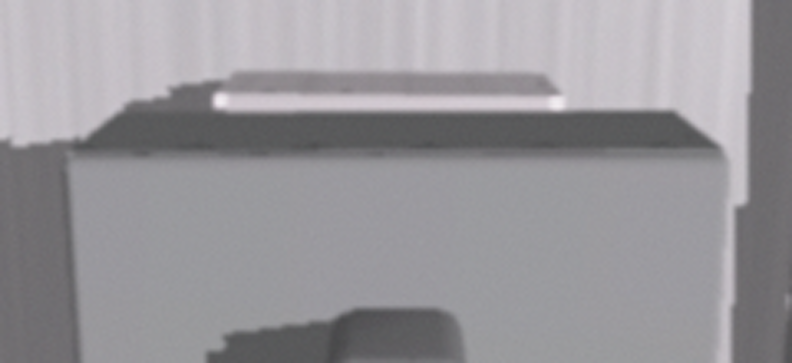

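The crop shows the cover's lower front edge from (128,110) to (675,110), its roof edge from (70,153) to (727,153), and the block's bevel foot from (213,93) to (565,93).

```bash
python3 - <<'E'
from h import *
z=load('w4.png');f=lambda x,y,h:ray(z,210+x/3.3,135+y/3.3,h)[:2]
y=np.radians(-2.5);ex=np.array([np.cos(y),np.sin(y)])
for n,a,b,v,h,d in(('block',213,565,93,48,42),('covbot',128,675,110,100.2,48),('covtop',70,727,153,137.7,48)):
    A,B=f(a,v,h),f(b,v,h);print(n,A,B,np.linalg.norm(A-B),np.degrees(np.arctan2(B[0]-A[0],B[1]-A[1])),'centre',(A+B)/2+d*ex)
E
```

```text
block [550.33197031  -7.53345009] [553.35908851  56.84364229] 64.44822315565598 2.69216007830114 centre [593.80555472  22.82308183]
covbot [545.41145919 -12.957988  ] [549.16447079  66.85742279] 79.90359750721971 2.692129941086765 centre [595.24227963  24.8559868 ]
covtop [544.99461131 -12.94266969] [548.70019041  65.86625552] 78.89599488930114 2.692052764930803 centre [594.8017155   24.36806232]
```

Call:
{"method": "step_arm", "body": {
  "targets": [
    [[-0.025, -0.032, -0.2, 0, 0, 0, 0], [0, 0, -0.3, 0, 0, 0, 0], [0, 0, -0.3, 0, 0, 0, 0], [0, 0, -0.1, 0, 0, 0, 0], [0, 0, -0.1, 0, 0, 0, 0]]
  ]
}}

```text
t: 16.08
ee_pos: [594.3, 21.4, 271.5]
orientation: [-0.075, -3.14, 0.0]
ft_force: [-0.1, -0.3, -1.3]
width: 16.1
grasp_force: 30.0
```

Call:
{"method": "step_arm", "body": {
  "targets": [
    [[0, 0, -0.06, 0, 0, 0, 0], [0, 0, -0.06, 0, 0, 0, 0], [0, 0, -0.04, 0, 0, 0, 0], [0, 0, 0, 0, 0, 0, 0], [0, 0, 0, 0, 0, 0, 0]]
  ]
}}

```text
t: 16.7
ee_pos: [594.3, 21.4, 264.3]
orientation: [0.075, 3.14, -0.0]
ft_force: [0.1, -0.0, -1.6]
width: 15.5
grasp_force: 30.0
```

Call:
{"method": "step_arm", "body": {
  "targets": [
    [[0, 0, -0.05, 0, 0, 0, 0], [0, 0, -0.05, 0, 0, 0, 0], [0, 0, -0.04, 0, 0, 0, 0], [0, 0, 0, 0, 0, 0, 0], [0, 0, 0, 0, 0, 0, 0]]
  ]
}}

```text
t: 17.32
ee_pos: [594.6, 21.6, 257.8]
orientation: [0.075, 3.14, 0.001]
ft_force: [-1.3, 1.9, 5.3]
width: 15.6
grasp_force: 30.0
```

Call:
{"method": "step_arm", "body": {
  "targets": [
    [[0, 0, -0.03, 0, 0, 0, 0], [0, 0, -0.03, 0, 0, 0, 0], [0, 0, 0, 0, 0, 0, 0], [0, 0, 0, 0, 0, 0, 0], [0, 0, 0, 0, 0, 0, 0]]
  ]
}}

```text
t: 17.95
ee_pos: [595.0, 21.6, 255.5]
orientation: [0.075, 3.138, 0.001]
ft_force: [-1.2, 2.8, 9.5]
width: 15.9
grasp_force: 30.0
```

Resting on the catches. I'll press on in small steps.

Call:
{"method": "step_arm", "body": {
  "targets": [
    [[0, 0, -0.03, 0, 0, 0, 0], [0, 0, -0.03, 0, 0, 0, 0], [0, 0, 0, 0, 0, 0, 0], [0, 0, 0, 0, 0, 0, 0], [0, 0, 0, 0, 0, 0, 0]]
  ]
}}

```text
t: 18.58
ee_pos: [594.8, 21.5, 251.2]
orientation: [0.075, 3.139, 0.0]
ft_force: [4.2, 2.4, -2.0]
width: 15.8
grasp_force: 30.0
```

Call:
{"method": "step_arm", "body": {
  "targets": [
    [[0, 0, -0.03, 0, 0, 0, 0], [0, 0, -0.03, 0, 0, 0, 0], [0, 0, 0, 0, 0, 0, 0], [0, 0, 0, 0, 0, 0, 0], [0, 0, 0, 0, 0, 0, 0]]
  ]
}}

```text
t: 19.2
ee_pos: [593.5, 21.4, 247.4]
orientation: [-0.074, -3.138, 0.0]
ft_force: [-0.6, 3.6, -9.6]
width: 15.9
grasp_force: 30.0
```

Call:
{"method": "step_arm", "body": {
  "targets": [
    [[0, 0, -0.03, 0, 0, 0, 0], [0, 0, -0.02, 0, 0, 0, 0], [0, 0, 0, 0, 0, 0, 0], [0, 0, 0, 0, 0, 0, 0], [0, 0, 0, 0, 0, 0, 0]]
  ]
}}

```text
t: 19.82
ee_pos: [594.6, 21.3, 246.7]
orientation: [0.075, 3.139, -0.0]
ft_force: [-2.1, 2.5, 6.7]
width: 15.5
grasp_force: 30.0
```

Call:
{"method": "step_arm", "body": {
  "targets": [
    [[0, 0, -0.02, 0, 0, 0, 0], [0, 0, -0.02, 0, 0, 0, 0], [0, 0, 0, 0, 0, 0, 0], [0, 0, 0, 0, 0, 0, 0], [0, 0, 0, 0, 0, 0, 0]]
  ]
}}

```text
t: 20.45
ee_pos: [595.9, 21.2, 246.6]
orientation: [0.074, 3.135, -0.0]
ft_force: [-2.0, 2.1, 18.1]
width: 15.7
grasp_force: 30.0
```

```bash
python3 - <<'E'
from h import *
a=snap('wrist','w5.png')['pixels'];snap('side','side3.png')
s2,s3=load('side2.png')['p'],load('side3.png')['p']
g=lambda p:cv2.cvtColor(p,cv2.COLOR_RGB2GRAY)
t=g(s2)[208:262,345:378];print(s2.shape)
u=proj(load('side2.png'),(460,29.6,62)).astype(int);print(u)
T=g(s2)[u[1]-14:u[1]+18,u[0]-8:u[0]+14]
r=cv2.matchTemplate(g(s3)[u[1]-24:u[1]+28,u[0]-18:u[0]+24],T,cv2.TM_CCOEFF_NORMED);print(r.max(),np.unravel_index(r.argmax(),r.shape))
for f in('w4.png','w5.png'):
    z=load(f);c=g(z['p']).astype(float)
    for lo in (200,440):
        col=c[60:130,lo:lo+30].mean(1);d=np.diff(col);i=int(d.argmax())+60;j=int(d.argmin())+60;print(f,lo,ray(z,lo+15,i,73)[:2],ray(z,lo+15,j,73)[:2])
k=cv2.resize(s3[165:285,300:460],(400,300),interpolation=cv2.INTER_CUBIC)
cv2.imwrite('pics/m6.png',np.hstack([k,cv2.resize(a,(400,300))])[:,:,::-1])
o=readout.get_obs();print(o['t'],o['ee_pos'],o['ft_force'])
E
```

```text
(480, 640, 3)
[284 232]
0.9946879 (np.int64(10), np.int64(11))
w4.png 200 [522.84736141 -33.65977645] [512.26606671 -32.33486416]
w4.png 440 [512.19077796  92.6511238 ] [519.15733935  92.91176822]
w5.png 200 [525.24866387 -16.26391211] [515.77907897 -15.05344819]
w5.png 440 [512.86960017  68.32168343] [520.13472172  68.59797343]
20.55 [595.9357648   21.21177092 246.63392973] [-3.45773467  1.75763898 17.7375413 ]
```

View pics/m6.png

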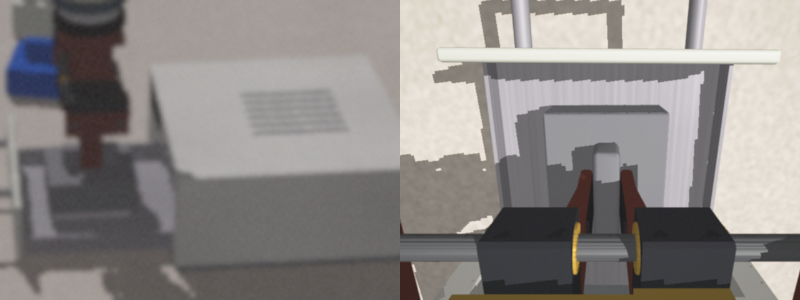

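The cover is home with about 18 N of pressing. However, the tool and the panel edge both drifted about 1.5 mm inward, so I'll pull the tray gently back onto its stop while still pressing.

Call:
{"method": "step_arm", "body": {
  "targets": [
    [[-0.02, 0.001, 0, 0, 0, 0, 0], [-0.02, 0.001, 0, 0, 0, 0, 0], [-0.02, 0.001, 0, 0, 0, 0, 0], [0, 0, 0, 0, 0, 0, 0], [0, 0, 0, 0, 0, 0, 0]]
  ]
}}

```text
t: 21.18
ee_pos: [593.8, 21.3, 246.6]
orientation: [0.074, 3.132, -0.0]
ft_force: [3.1, 1.7, 13.7]
width: 15.9
grasp_force: 30.0
```

Call:
{"method": "step_arm", "body": {
  "targets": [
    [[-0.02, 0.001, 0, 0, 0, 0, 0], [-0.02, 0.001, 0, 0, 0, 0, 0], [0, 0, 0, 0, 0, 0, 0], [0, 0, 0, 0, 0, 0, 0], [0, 0, 0, 0, 0, 0, 0]]
  ]
}}

```text
t: 21.8
ee_pos: [592.3, 21.4, 246.7]
orientation: [0.074, 3.131, 0.0]
ft_force: [3.2, 2.2, 12.3]
width: 15.8
grasp_force: 30.0
```

Call:
{"method": "step_arm", "body": {
  "targets": [
    [[-0.02, 0.001, 0, 0, 0, 0, 0], [-0.02, 0.001, 0, 0, 0, 0, 0], [0, 0, 0, 0, 0, 0, 0], [0, 0, 0, 0, 0, 0, 0], [0, 0, 0, 0, 0, 0, 0]]
  ]
}}

```text
t: 22.42
ee_pos: [590.3, 21.6, 246.7]
orientation: [0.075, 3.131, 0.0]
ft_force: [4.4, 1.4, 11.8]
width: 16.1
grasp_force: 30.0
```

Call:
{"method": "step_arm", "body": {
  "targets": [
    [[-0.02, 0.001, -0.01, 0, 0, 0, 0], [-0.02, 0.001, -0.01, 0, 0, 0, 0], [0, 0, 0, 0, 0, 0, 0], [0, 0, 0, 0, 0, 0, 0], [0, 0, 0, 0, 0, 0, 0]]
  ]
}}

```text
t: 23.05
ee_pos: [589.4, 21.6, 246.6]
orientation: [0.074, 3.127, 0.0]
ft_force: [7.8, 0.2, 14.4]
width: 15.5
grasp_force: 30.0
```

Call:
{"method": "step_arm", "body": {
  "targets": [
    [[-0.02, 0.001, -0.01, 0, 0, 0, 0], [-0.02, 0.001, 0, 0, 0, 0, 0], [0, 0, 0, 0, 0, 0, 0], [0, 0, 0, 0, 0, 0, 0], [0, 0, 0, 0, 0, 0, 0]]
  ]
}}

```text
t: 23.68
ee_pos: [588.6, 21.6, 246.7]
orientation: [0.074, 3.123, 0.0]
ft_force: [11.0, -0.0, 13.8]
width: 15.9
grasp_force: 30.0
```

```bash
python3 - <<'E'
from h import *
snap('wrist','w6.png');snap('side','side6.png')
g=lambda p:cv2.cvtColor(p,cv2.COLOR_RGB2GRAY).astype(float)
for f in('w5.png','w6.png'):
    z=load(f);c=g(z['p'])
    for lo in (465,490,):
        col=c[60:130,lo:lo+15].mean(1);i=int(np.diff(col).argmax())+60;print(f,lo,ray(z,lo+7,i,73)[:2])
a=cv2.resize(g(load('side3.png')['p']).astype(np.uint8)[208:262,320:372],None,fx=8,fy=8,interpolation=2)
for f in('side2.png','side3.png','side6.png'):
    s=g(load(f)['p']).astype(np.uint8)
    u=proj(load(f),(460,29.6,62)).astype(int)
    print(f,u)
b=[cv2.resize(g(load(f)['p']).astype(np.uint8)[200:275,320:372],None,fx=5,fy=5,interpolation=2) for f in('side0.png','side2.png','side3.png','side6.png')]
w=load('w6.png')['p']
from scipy.spatial.transform import Rotation as R
o=readout.get_obs();r=R.from_rotvec(o['orientation']).as_matrix();print(o['t'],o['ee_pos'],o['ft_force'],r[:,2])
# bar edge profile in side view along rows through the handle
for f in('side2.png','side3.png','side6.png'):
    s=g(load(f)['p']);print(f,s[225:229,262:300].mean(0).astype(int))
E
```

```text
w5.png 465 [526.52606767  74.82923888]
w5.png 490 [513.88982704  82.77925167]
w6.png 465 [523.25334465  75.10332828]
w6.png 490 [511.23661034  83.03495149]
side2.png [284 232]
side3.png [284 232]
side6.png [284 232]
23.775 [588.56351926  21.63686459 246.67666717] [10.71065031  0.45276762 13.99008114] [ 1.74453089e-02 -1.92671726e-04 -9.99847800e-01]
side2.png [161 160 160 160 160 159 159 158 158 159 159 160 160 159 159 159 158 158
 158 158 155 147 135 127 127 137 149 154 154 155 155 155 155 155 154 155
 155 155]
side3.png [160 160 160 159 159 159 159 158 158 158 159 158 160 159 159 158 158 158
 158 158 157 151 141 132 127 126 137 149 154 155 154 154 155 154 154 154
 155 154]
side6.png [160 160 160 160 159 159 158 159 159 159 159 159 159 160 159 159 158 158
 158 158 155 146 134 128 126 137 149 154 155 154 154 154 155 154 153 154
 155 154]
```

Call:
{"method": "step_arm", "body": {
  "targets": [
    [[0.02, 0, -0.01, 0, 0, 0, 0], [0.01, 0, -0.01, 0, 0, 0, 0], [0, 0, 0, 0, 0, 0, 0], [0, 0, 0, 0, 0, 0, 0], [0, 0, 0, 0, 0, 0, 0]]
  ]
}}

```text
t: 24.4
ee_pos: [589.2, 21.6, 246.5]
orientation: [0.075, 3.126, 0.0]
ft_force: [3.7, 1.1, 28.1]
width: 15.5
grasp_force: 30.0
```

Call:
{"method": "step_arm", "body": {
  "targets": [
    [[0, 0, 0, 0, 0, 0, 0], [0, 0, 0, 0, 0, 0, 0], [0, 0, 0, 0, 0, 0, 0], [0, 0, 0, 0, 0, 0, 0], [0, 0, 0, 0, 0, 0, 0]]
  ]
}}

```text
t: 25.02
ee_pos: [589.2, 21.6, 246.5]
orientation: [0.075, 3.126, 0.0]
ft_force: [3.4, 1.3, 28.0]
width: 15.8
grasp_force: 30.0
```

```bash
python3 - <<'E'
from h import *
snap('wrist','w7.png');snap('side','side7.png')
g=lambda p:cv2.cvtColor(p,cv2.COLOR_RGB2GRAY).astype(float)
s=g(load('side7.png')['p']);print(s[225:229,278:294].mean(0).astype(int))
p=load('w7.png')['p'];q=load('side7.png')['p']
cv2.imwrite('pics/m7.png',np.hstack([cv2.resize(q[200:280,300:400],(400,320),interpolation=2),cv2.resize(p[60:380,100:500],(400,320))])[:,:,::-1])
E
```

```text
[159 158 158 158 155 146 134 128 127 138 148 153 154 154 155 154]
```

View pics/m7.png

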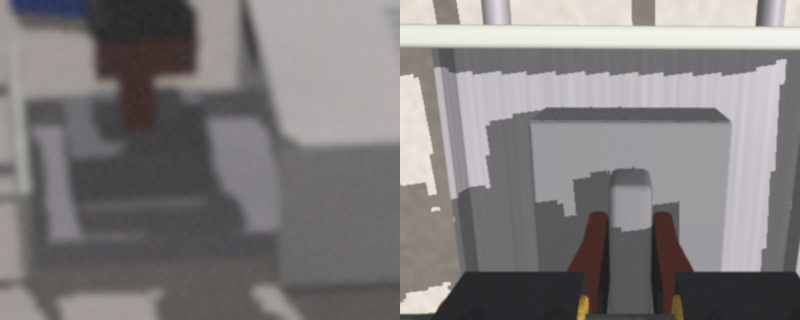

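The last view shows the cover seated low and square in the tray, with its roof edge from (530,121) to (730,121) in the right panel. The tray handle is back at its fully-out profile, and the steady force is 28 N down. Handing in.

```bash
python3 -c "
from h import *
print(ctrl.close_job())"
```

```text
the job is handed in; nothing more can be done
None
```

I pulled the tray to its stop, snapped the larger grey cover fully home on the tube block and handed the job in at about 25 s while still pressing with about 28 N; during pressing the tray slid in roughly 1.5 mm, so I pulled it back onto the stop first, and I never touched the smaller cover, rack or spray bottle.

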